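# Hold the key switch on

## Robot

A 7-joint arm with a two-finger parallel gripper is mounted at the origin on a cart in front of the work surface, level with it; the furniture and walls round the work are solid. World frame = base frame: x ahead of the robot, y to its left, z up, the work surface at z = 0. Lengths are in m, angles in rad, forces in N, time in s.
With the tool pointing down it reaches from about 0.35 to 0.775 m from the base axis. Payload 3.1 kg.
Tool frame: the origin (TCP) lies on the front face of the gripper's body, between the roots of the fingers; the fingertips stand 73 mm ahead of it and the grasp point (between the pads) lies 54 mm ahead of it; z points along the fingers, y is the direction in which the jaws open and shut (so a half turn about z gives the same grasp; the last joint's range is limited). The gripper opens to 85 mm and grips with 20 to 120 N. Pads are 22 mm wide; open, the fingers measure 114 mm over their backs; the gripper's body (76 mm by 85 mm) begins 54 mm behind the grasp point. The pads swing forward as they close: fully open they stand 13 mm farther back than shut.
Start: joints at [-1.325, 0.311, 0.014, 1.512, -0.004, 1.319, -0.027], TCP at [0.156, 0.527, 0.304] pointing down, gripper open.
Joint ranges: [-2.7, 2.7], [-0.3, 1.91], [-1.27, 1.3], [0.12, 2.57], [-1.44, 4.58], [0.2, 2.03], [-3.05, 3.05]. Speed limits (rad/s): [2.79, 2.79, 3.14, 3.14, 3.14, 3.14, 3.14].

## Interface

Orientations are given as a unit quaternion [w, x, y, z].
In Python, from plant import manip gives the robot as it stands. The module is installed in compiled form; this text tells all that it offers.
- The arm moves only by the tool carry_out, never from a script. Its argument "increments" is a list of rows, each a list of 3 entries, a list of its own where there are three numbers: the turn, a rotation vector about the world's x, y, z in rad, then the shift along the world's x, y, z in m, then the opening, from 0 (shut) to 1 (fully open). In form: [[[wx, wy, wz], [tx, ty, tz], gripper], ...]. A call has 1 to 10 rows; each row shifts and turns the commanded pose from where the row before left it; what a row does not reach is not made up. A row lasts 1/10 s, in which the tool goes at most 50 mm and 8.59 degrees, less where a joint would pass 70% of its speed; a pose out of reach is approached as far as the arm can. A call with a gripper value outside its range is refused whole. The fingers move at their own pace and stop on an object; "newtons" is the grip in N (left out, the last holds). Time passes only in rows, so rows that do not move let the fingers close. It gives the time, the measured TCP pose, the force and the opening at its end, in the units of the state.
- manip.read_state(): the state, without advancing time (a new reading comes with each control period).
- manip.get_image(name): name is "side" or "top" or "wrist"; returns a dict with "image" (420x560x3 uint8, red, green, blue), "fx", "fy", "cx", "cy" (pixels), "T" (4x4, takes a point from camera to world coordinates); the wrist camera has in their place "mount" (4x4, takes a point from camera to tool coordinates, whose origin is the TCP and whose axes are the flange's). Camera axes: x right, y down, z forward; pixel columns grow to the right and rows downward; lengths in m; the calibration is good to about 2 mm. A picture is of the moment at which its call begins: read the wrist's pose just before it. There is no depth.
- manip.sign_off(): hands the job in, once; it reports no verdict.
The state is a dict: "clock": time; "joint_pos": joint angles; "qvel": joint speeds; "effort": joint torques, N m; "tcp_pos": TCP position; "tcp_rot": TCP orientation; "contact_force": force on the tool from outside, world axes, zero at the start; "ft_torque": the same for the moment, N m; "gripper_width": opening from 0.0 (shut) to 1.0 (fully open).
Only numpy, scipy, OpenCV 4.12 (cv2) and the standard library are available. Lean on these libraries where they do the work, as an engineer would, in place of code of your own. Each camera call takes 0.05 s, during which the arm holds its last target.

## Task

The sealer at the back of the bench runs only while its spring-return key switch is held on. Lift the flat-bladed key (square head) out of the stand, push it into the slot on top of the switch box, working it past the sticky pins until its shoulder is fully down, then turn it a quarter turn clockwise to the stop and finish while still gripping it and holding it turned. Leave the round-barrelled key in the stand and the other things on the bench alone.

Things in the scene. Friction and masses are not known exactly. Their poses are not given: they have to be found in the camera images.
- flat_key: key to use: black square head 36 mm wide (its x), 10 mm thick (its y, the way to pinch it), 10 to 52 mm above the shoulder's underside; steel shoulder 26x20x5 mm; below it a flat blade 14 mm wide (x), 5 mm thick (y), 36 mm long, tip edges rounded 2.5 mm. Origin: centre of the shoulder's underside, top of the blade; z up to the head. A half turn about z changes nothing. About 50 g
- round_key: the other key, not wanted: round black head 40 mm across, 10 mm thick, centred 30 mm up; same shoulder; round barrel 12 mm in diameter, 34 mm long, too thick for the slot. Origin and axes as for the flat key. Stays in the stand; the two keys may stand either way round
- key_stand: fixed aluminium stand, a plate 50x150 mm (x, y) on two end legs, top 50 mm above the bench, with two pockets 14x18 mm, at y = +37.5 and -37.5 mm, x = 0; the keys hang upright in them by their shoulders, heads' width along the stand's y. Origin: centre of its underside
- lock_box: fixed grey key-switch box, 110x96 mm (x, y); a steel plug 37 mm across with the key slot is at the centre of its top in a dark collar, a white mark at each end of its quarter turn; cable gland at +x. Origin: centre of its underside. Two pairs of sticky spring pins in the slot's long walls, 12 and 22 mm down, stand 2 mm into it: passing them takes a push of some 5 to 12 N, a small wiggle helps
- keyhole (a point): centre of the slot's mouth, on the plug's vertical axis, level with the plug's face on which the shoulder comes to rest, 70 mm above the bench; axes as the box. Slot 16x7 mm, 40 mm deep, lip rounded 2.5 mm. At plug angle 0 its long direction lies 45 degrees anticlockwise (from above) of the box's x axis, after the turn about 41 degrees clockwise of it
- plug (a joint): angle of the plug: 0 at rest, grows clockwise seen from above to a stop at 1.5 rad. A spring returns it to 0 (0.02 N m at rest, 0.13 N m at the stop). The key has up to 0.2 rad of play in the slot, so turn the key up to 0.2 rad farther than the plug is to go
- pliers: bystander: blue-handled pliers lying flat, 54x141x12 mm; origin under its centre. Leave it alone
- tape_measure: bystander: tape measure standing on its edge, 35x75x62 mm; origin under its centre. Leave it alone
- small_box: bystander: small kraft box, 51x50x66 mm; origin under its centre. Leave it alone
- label_roll: bystander: roll of white labels standing on end, 52 mm across, 37 mm high; origin under its centre. Leave it alone
- stapler: bystander: black stapler, 34x135x48 mm; origin under its centre. Leave it alone
Not all that is in view belongs to the job. Leave any brown or yellow look-alike of the flat_key alone.

How it is judged:
By the outcome, as a careful person would: the job done as asked, in the order asked, and still so for the second after the job is handed in, while the arm keeps its last pose, push and grip.
It also fails if it takes over 48 s, if anything falls off the work surface, if the arm or the gripper's body presses on something with over 40 N, if the wrist force passes 120 N, or if a joint passes its speed limit or range.

## Working session

There is one attempt and no reset: what is moved stays moved. The work goes in short steps, Python scripts to look and compute and a tool call to move; the robot and the scene stay as the last step left them, time stands still between calls to the robot, and variables do not carry over. Pictures are saved under pics/ and viewed, and the job is handed in when it is done.

Besides the shell and the picture viewer there is one more tool, called after ">>>" as name(argument=value, ...), one argument or row to a line, values as JSON. carry_out: Moves the arm, as the interface text tells. Its arguments: {"type":"object","properties":{"increments":{"type":"array","items":{"type":"array"}},"newtons":{"type":"number"}},"required":["increments"]}

```bash
mkdir -p pics
cat > h.py <<'E'
from plant import manip
import numpy as np, cv2
def snap(n,f):
    s=manip.read_state(); d=manip.get_image(n); cv2.imwrite('pics/'+f,d['image'][:,:,::-1]); return s,d
E
python3 - <<'E'
from h import *
s,d=snap('top','top1.png'); print({k:d[k] for k in d if k!='image'})
s,d=snap('side','side1.png'); print({k:d[k] for k in d if k!='image'})
s,d=snap('wrist','wr1.png'); print({k:d[k] for k in d if k!='image'}); print(s)
E
```

```text
{'fx': 390.6127258207681, 'fy': 390.6127258207681, 'cx': 277.0588283446383, 'cy': 203.09807342707342, 'T': array([[ 0.02276967, -0.99893916,  0.04002617,  0.51161753],
       [-0.99971097, -0.02305968, -0.00679874,  0.04485356],
       [ 0.00771452, -0.0398598 , -0.9991755 ,  0.95779549],
       [ 0.        ,  0.        ,  0.        ,  1.        ]])}
{'fx': 420.50607487532403, 'fy': 420.50607487532403, 'cx': 277.51696005112666, 'cy': 202.564137428434, 'T': array([[-0.86661372, -0.30372108,  0.39589667,  0.22218998],
       [-0.49853994,  0.56032978, -0.66142911,  0.61519502],
       [-0.02094273, -0.77057384, -0.63700656,  0.63451843],
       [ 0.        ,  0.        ,  0.        ,  1.        ]])}
{'fx': 298.1217913405319, 'fy': 298.1217913405319, 'cx': 281.0717257713102, 'cy': 207.12638117657977, 'mount': array([[-7.30089154e-04, -9.65712048e-01, -2.59614537e-01,
         6.49833524e-02],
       [ 9.99999733e-01, -7.14144714e-04, -1.55733979e-04,
         2.67164137e-04],
       [-3.50081699e-05, -2.59614582e-01,  9.65712311e-01,
        -6.91676994e-02],
       [ 0.00000000e+00,  0.00000000e+00,  0.00000000e+00,
         1.00000000e+00]])}
{'clock': 0.1, 'joint_pos': array([-1.32470493,  0.31166193,  0.01397122,  1.51289382, -0.00442717,
        1.31919776, -0.02720315]), 'qvel': array([-7.31420520e-04, -2.20891949e-03, -3.48733782e-06, -5.29006499e-03,
        1.18302332e-04,  1.78378003e-03,  7.97652841e-04]), 'effort': array([ 1.17673724e-03, -3.80852580e+01,  1.46724530e-01, -2.31243306e+01,
        1.23503458e-02,  8.04513053e-03, -1.38830677e-05]), 'tcp_pos': array([0.15593078, 0.5269143 , 0.30292173]), 'tcp_rot': array([-1.24648193e-04,  1.43356341e-01,  9.89670564e-01, -1.05767675e-03]), 'contact_force': array([ 0.60884416, -0.15191298, -0.68283452]), 'ft_torque': array([-0.02591389, -0.00453705, -0.00136814]), 'gripper_width': 1.0035542403312219}
```

View pics/top1.png

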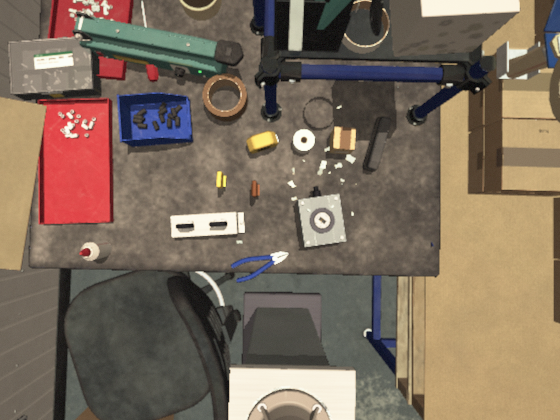

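View pics/side1.png

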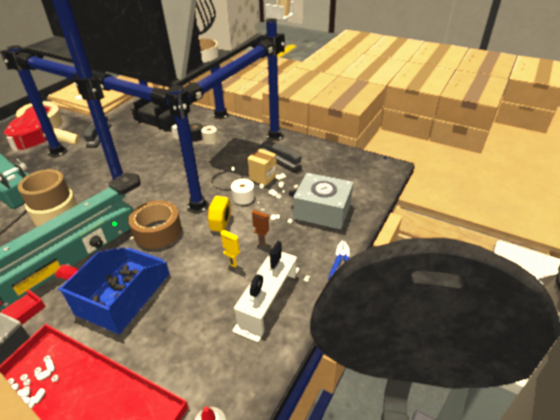

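View pics/wr1.png

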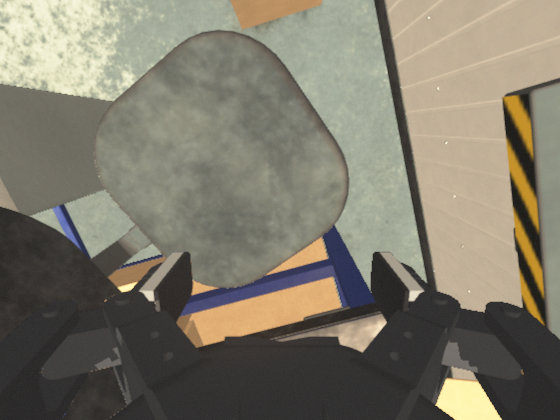

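Run:
```python
import cv2
a=cv2.imread('pics/top1.png'); cv2.imwrite('pics/t1z.png',cv2.resize(a[170:290,150:360],None,fx=3.8,fy=3.8,interpolation=cv2.INTER_CUBIC))
a=cv2.imread('pics/side1.png'); cv2.imwrite('pics/s1z.png',cv2.resize(a[160:345,210:370],None,fx=3.2,fy=3.2,interpolation=cv2.INTER_CUBIC))
```

```text
(no output)
```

View pics/t1z.png

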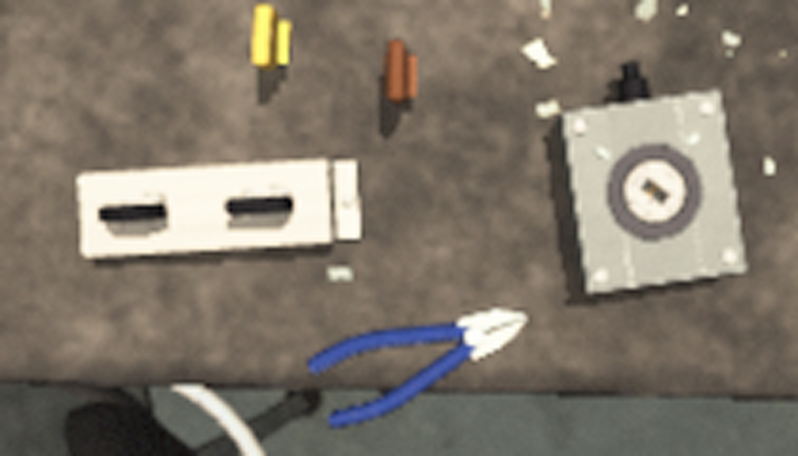

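View pics/s1z.png

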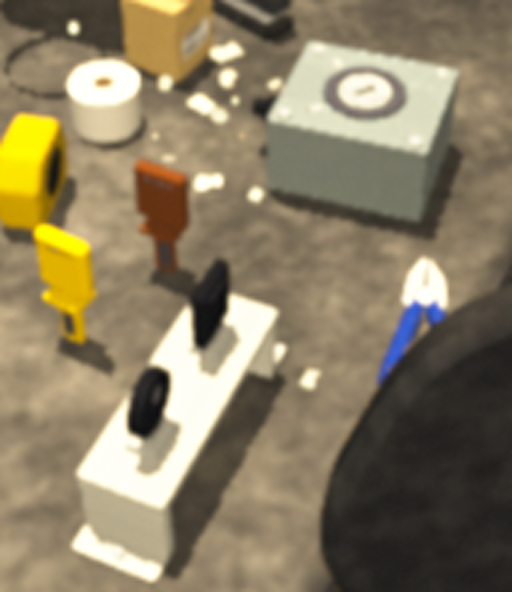

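```bash
cat >> h.py <<'E'
def ray(d,T,u,v,z):
    p=T[:3,:3]@np.array([(u-d['cx'])/d['fx'],(v-d['cy'])/d['fy'],1]); o=T[:3,3]; return o+p*(z-o[2])/p[2]
def proj(d,T,P):
    c=T[:3,:3].T@(np.asarray(P)-T[:3,3]); return np.array([d['fx']*c[0]/c[2]+d['cx'],d['fy']*c[1]/c[2]+d['cy']])
def Twrist(s,d):
    from scipy.spatial.transform import Rotation as R
    T=np.eye(4); q=s['tcp_rot']; T[:3,:3]=R.from_quat([q[1],q[2],q[3],q[0]]).as_matrix(); T[:3,3]=s['tcp_pos']; return T@d['mount']
E
python3 - <<'E'
from h import *
d=manip.get_image('top');T=d['T']
f=lambda x,y,z:ray(d,T,150+x/3.8,170+y/3.8,z)
print('flat',f(227,207,.102),f(292,203,.102),'round',f(100,213,.1),f(166,210,.1))
for c in [(78,175),(328,160),(330,242),(83,255)]: print('st',f(*c,.05))
for c in [(562,115),(720,92),(746,270),(588,293)]: print('bx',f(*c,.07))
print('plug',f(656,191,.07),'slot',f(643,181,.07),f(671,204,.07))
for c in [(312,370),(525,318),(335,420)]: print('pl',f(*c,.01))
for c in [(263,35),(400,70)]: print('look',f(*c,.06))
E
```

```text
flat [0.49577361 0.1850322  0.102     ] [0.4989166  0.14776613 0.102     ] round [0.49063265 0.25828095 0.1       ] [0.49321613 0.22039769 0.1       ]
st [0.51223923 0.28487618 0.05      ]
st [0.5248744  0.13278057 0.05      ]
st [0.47493066 0.13021653 0.05      ]
st [0.46366197 0.28020356 0.05      ]
bx [ 0.55473308 -0.00845781  0.07      ]
bx [ 0.57073632 -0.10297192  0.07      ]
bx [ 0.46464302 -0.1202577   0.07      ]
bx [ 0.44886606 -0.02615644  0.07      ]
plug [ 0.51053918 -0.06562806  0.07      ] slot [ 0.5163377  -0.05773775  0.07      ] [ 0.50297879 -0.07474378  0.07      ]
pl [0.39207982 0.14320764 0.01      ]
pl [0.4278985  0.00880442 0.01      ]
pl [0.36091207 0.12779001 0.01      ]
look [0.59955736 0.17320958 0.06      ]
look [0.58024029 0.08969372 0.06      ]
```

>>> carry_out(
  increments=[
    [[0,0,-0.08],[0.02,-0.024,0],1],
    [[0,0,-0.08],[0.023,-0.024,0],1],
    [[0,0,-0.08],[0.023,-0.024,0],1],
    [[0,0,-0.08],[0.023,-0.024,0],1],
    [[0,0,-0.08],[0.023,-0.024,0],1],
    [[0,0,-0.08],[0.023,-0.024,0],1],
    [[0,0,-0.08],[0.023,-0.024,0],1],
    [[0,0,-0.08],[0.023,-0.024,0],1],
  ],
  newtons=60,
)

```text
clock: 1.0
tcp_pos: [0.3377, 0.3342, 0.3038]
tcp_rot: [-0.0, 0.449, 0.894, -0.0]
contact_force: [-0.4, 1.3, -0.4]
gripper_width: 1.004
```

>>> carry_out(
  increments=[
    [[0,0,-0.08],[0.023,-0.024,-0.004],1],
    [[0,0,-0.08],[0.023,-0.024,-0.008],1],
    [[0,0,-0.08],[0.023,-0.024,-0.008],1],
    [[0,0,-0.08],[0.023,-0.024,-0.008],1],
    [[0,0,-0.08],[0.023,-0.024,-0.008],1],
    [[0,0,-0.08],[0.023,-0.024,-0.008],0.6],
    [[0,0,-0.08],[0.02,-0.022,-0.008],0.6],
    [[0,0,0],[0,0,0],0.6],
    [[0,0,0],[0,0,0],0.6],
  ],
)

```text
clock: 1.9
tcp_pos: [0.4951, 0.1688, 0.2514]
tcp_rot: [-0.0, 0.678, 0.735, -0.001]
contact_force: [0.0, 1.1, -0.5]
gripper_width: 0.601
```

Run:
```python
from h import *
s,d=snap('wrist','wr2.png'); print(s['tcp_pos'],s['tcp_rot'],s['joint_pos'],s['contact_force'])
T=Twrist(s,d)
im=cv2.imread('pics/wr2.png'); 
c,sn=np.cos(np.radians(94.6)),np.sin(np.radians(94.6))
for a in(-18,18):
  for b in(-5,5):
    u=proj(d,T,[.497+(a*c-b*sn)/1e3,.166+(a*sn+b*c)/1e3,.102]);print(u); cv2.circle(im,(int(u[0]),int(u[1])),1,(0,0,255),-1)
cv2.imwrite('pics/wr2z.png',cv2.resize(im,None,fx=1.4,fy=1.4))
```

```text
[0.49506099 0.16880982 0.25144643] [-2.99885160e-04  6.77663142e-01  7.35372227e-01 -5.12532856e-04] [-0.73756141  0.30981949  0.47881927  1.68284375 -0.15204383  1.18716119
 -0.13931447] [ 0.02902874  1.05714254 -0.46468053]
[289.10592672 241.34422367]
[276.34107378 241.33395242]
[289.47039029 196.54091683]
[276.1737314  196.53105814]
```

View pics/wr2z.png

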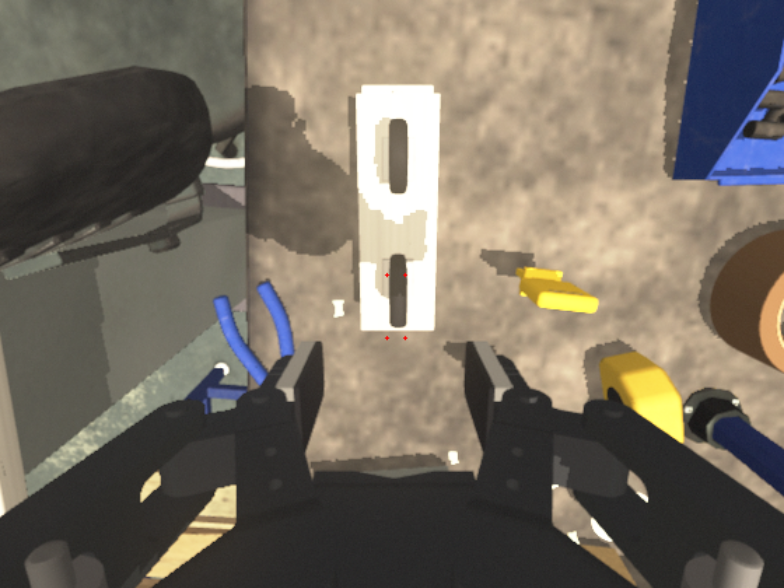

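Run:
```python
from h import *
s=manip.read_state();d=manip.get_image('wrist');T=Twrist(s,d)
f=lambda x,y,z:ray(d,T,x/1.4,y/1.4,z).round(4)
print('flat -y end top',f(390,327,.102),f(406,327,.102), 'up end if z=.102/.06',f(398,254,.102),f(398,254,.06))
print('round ends',f(398,193,.08),f(398,119,.08))
print('stand',f(361,330,.05),f(434,330,.05),f(356,95,.05),f(440,95,.05))
im=d['image'][:,:,::-1]; cv2.imwrite('pics/wz3.png',cv2.resize(im[50:250,230:340],None,fx=4,fy=4)[:600] if 0 else cv2.resize(im[50:250,210:370],None,fx=3,fy=3))
d=manip.get_image('side');cv2.imwrite('pics/sz3.png',cv2.resize(d['image'][220:345,200:330,::-1],None,fx=4.5,fy=4.5,interpolation=cv2.INTER_CUBIC))
```

```text
flat -y end top [0.4943 0.1555 0.102 ] [0.5032 0.1563 0.102 ] up end if z=.102/.06 [0.4952 0.1968 0.102 ] [0.4963 0.1895 0.06  ]
round ends [0.4928 0.2276 0.08  ] [0.4895 0.2663 0.08  ]
stand [0.4757 0.1327 0.05  ] [0.5259 0.1369 0.05  ] [0.4633 0.2813 0.05  ] [0.5133 0.2855 0.05  ]
```

View pics/wz3.png

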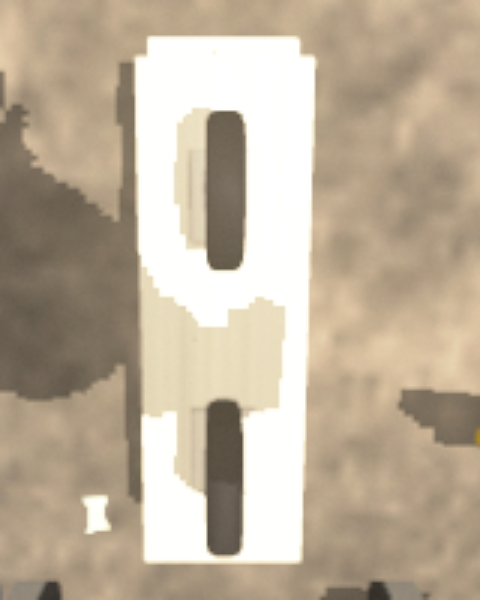

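View pics/sz3.png

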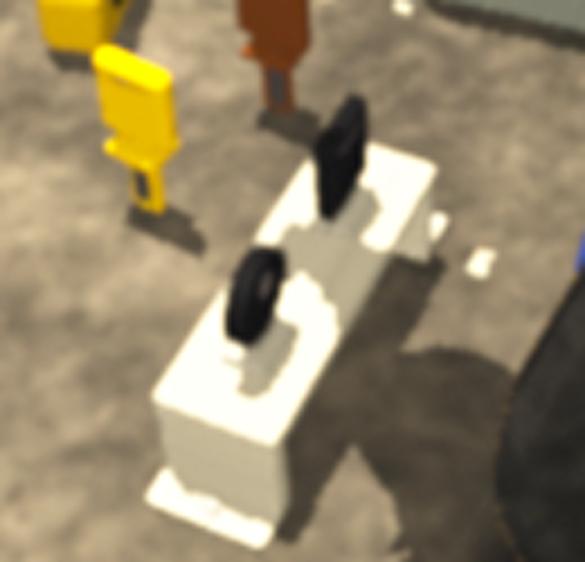

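>>> carry_out(
  increments=[
    [[0,0,0],[0.002,0.002,-0.02],0.6],
    [[0,0,0],[0,0,-0.03],0.6],
    [[0,0,0],[0,0,-0.03],0.6],
    [[0,0,0],[0,0,-0.025],0.6],
    [[0,0,0],[0,0,-0.01],0.6],
    [[0,0,0],[0,0,0],0.6],
    [[0,0,0],[0,0,0],0.6],
  ],
)

```text
clock: 2.75
tcp_pos: [0.4977, 0.1722, 0.138]
tcp_rot: [0.0, 0.677, 0.736, 0.001]
contact_force: [-0.0, 0.2, 1.2]
gripper_width: 0.592
```

Run:
```python
from h import *
s,d=snap('wrist','wr4.png'); print(s['tcp_pos'],s['contact_force'])
s,d=snap('side','s4.png');im=cv2.imread('pics/s4.png'); cv2.imwrite('pics/s4.png',cv2.resize(im[160:345,190:370],None,fx=3.2,fy=3.2,interpolation=cv2.INTER_CUBIC))
```

```text
[0.49771104 0.1721542  0.13802591] [-0.027589    0.23479804  1.24558907]
```

View pics/wr4.png

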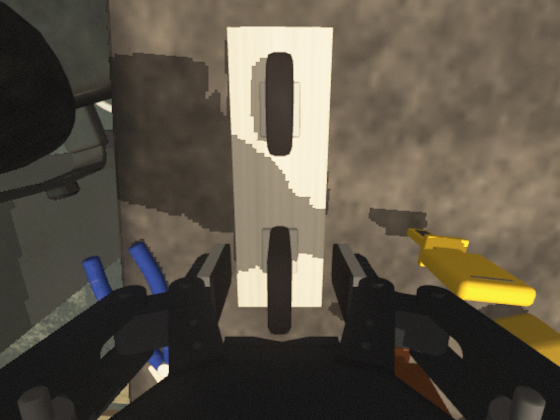

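View pics/s4.png

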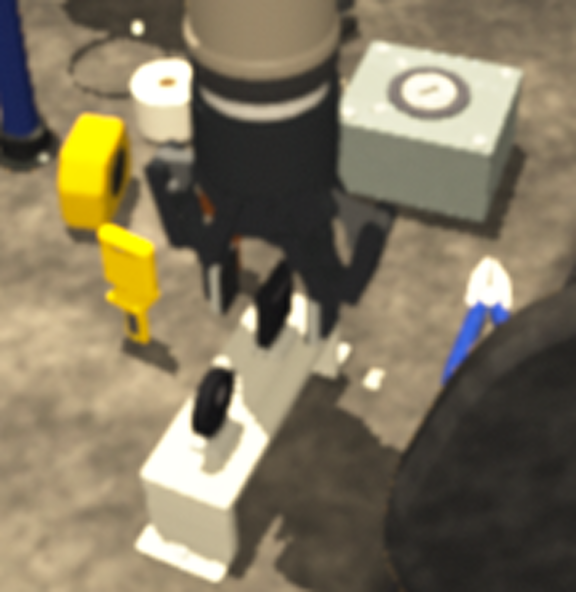

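>>> carry_out(
  increments=[
    [[0,0,0],[0,0,-0.001],0],
    [[0,0,0],[0,0,0],0],
    [[0,0,0],[0,0,0],0],
    [[0,0,0],[0,0,0],0],
    [[0,0,0],[0,0,0],0],
    [[0,0,0],[0,0,0],0],
    [[0,0,0],[0,0,0],0],
    [[0,0,0],[0,0,0],0],
  ],
  newtons=80,
)

```text
clock: 3.65
tcp_pos: [0.4975, 0.1715, 0.1365]
tcp_rot: [0.0, 0.677, 0.736, 0.001]
contact_force: [-0.4, 0.6, 4.7]
gripper_width: 0.107
```

Run:
```python
from h import *
s,d=snap('wrist','wr5.png'); print(s['tcp_pos'],s['contact_force'],s['ft_torque'])
s,d=snap('side','s5.png');im=cv2.imread('pics/s5.png'); cv2.imwrite('pics/s5.png',cv2.resize(im[160:345,190:370],None,fx=3.2,fy=3.2,interpolation=cv2.INTER_CUBIC))
```

```text
[0.49753167 0.17149139 0.13647782] [-0.4470799   0.6025687   4.66075426] [ 0.02951302  0.1222399  -0.01613831]
```

View pics/wr5.png

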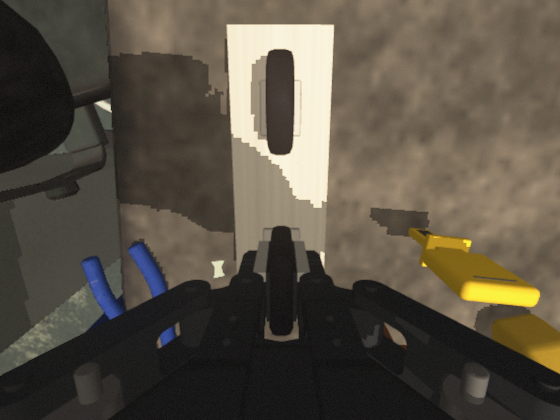

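View pics/s5.png

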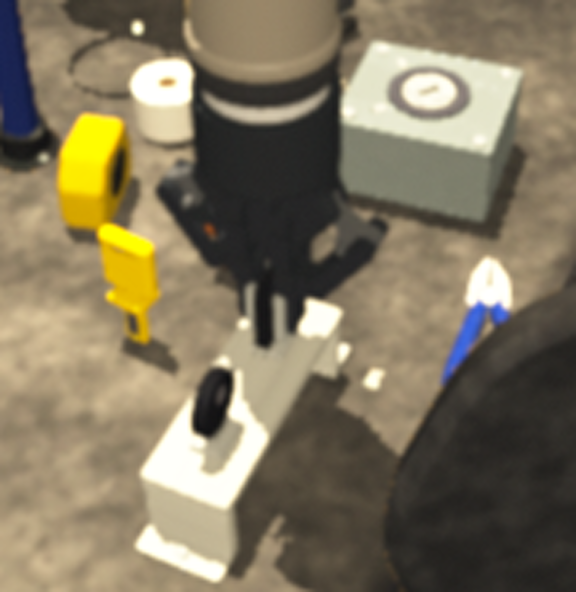

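>>> carry_out(
  increments=[
    [[0,0,0],[0,0,0.01],0],
    [[0,0,0],[0,0,0.02],0],
    [[0,0,0],[0,0,0.03],0],
    [[0,0,0],[0,0,0.03],0],
    [[0,0,0],[0,0,0.02],0],
    [[0,0,0],[0,0,0],0],
    [[0,0,0],[0,0,0],0],
  ],
)

```text
clock: 4.45
tcp_pos: [0.4967, 0.1713, 0.2456]
tcp_rot: [-0.0, 0.677, 0.736, -0.0]
contact_force: [-0.9, -0.0, -1.1]
gripper_width: 0.11
```

Run:
```python
from h import *
s,d=snap('wrist','wr6.png'); print(s['tcp_pos'],s['contact_force'],s['ft_torque'])
s,d=snap('side','s6.png');im=cv2.imread('pics/s6.png'); cv2.imwrite('pics/s6.png',cv2.resize(im[100:345,190:370],None,fx=2.4,fy=2.4,interpolation=cv2.INTER_CUBIC))
```

```text
[0.49667519 0.1713394  0.24560473] [-0.86510419 -0.02799706 -1.10830065] [-0.02017147  0.02657584  0.01835217]
```

View pics/wr6.png

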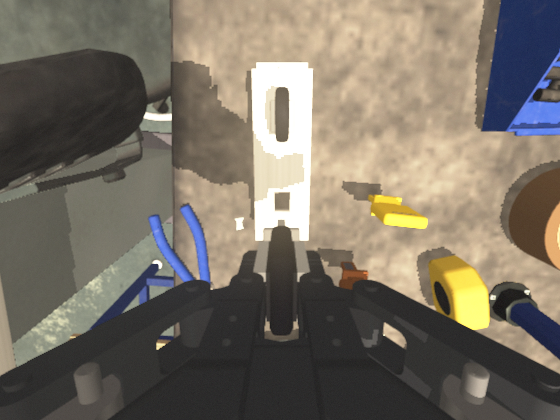

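View pics/s6.png

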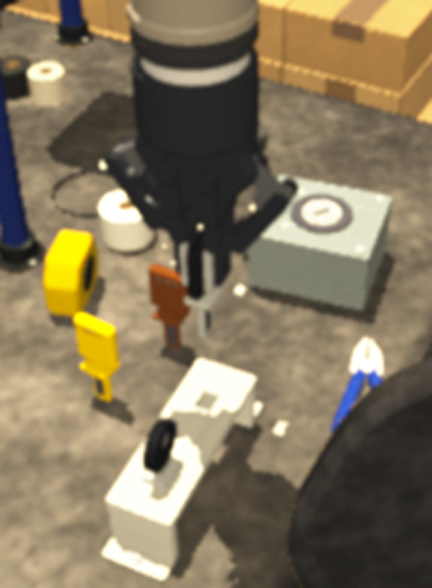

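Run:
```python
from h import *
d=manip.get_image('wrist');T=d['mount']
cv2.imwrite('pics/w6z.png',cv2.resize(d['image'][200:350,220:345,::-1],None,fx=4,fy=4,interpolation=cv2.INTER_CUBIC))
f=lambda u,v,z:(1e3*ray(d,T,u,v,z)).round(1)
print('top -x',f(281,333,.0345),'top/bottom +x',f(281,227,.0345),f(281,227,.0765))
# model projection with centre x0
for x0 in(0,.002,-.002):
  for P in [(-.018,.0345),(.018,.0345),(.018,.0765),(.013,.0815),(.013,.0865)]:
    print(x0,P,proj(d,T,[x0+P[0],0,P[1]]).round(1))
```

```text
top -x [-15.2   0.5  34.5] top/bottom +x [30.1  0.5 34.5] [15.8  0.5 76.5]
0 (-0.018, 0.0345) [279.9 338.8]
0 (0.018, 0.0345) [279.7 257.5]
0 (0.018, 0.0765) [280. 223.]
0 (0.013, 0.0815) [280. 229.]
0 (0.013, 0.0865) [280.1 226. ]
0.002 (-0.018, 0.0345) [279.8 334.6]
0.002 (0.018, 0.0345) [279.7 252.6]
0.002 (0.018, 0.0765) [280.  219.2]
0.002 (0.013, 0.0815) [280.  225.4]
0.002 (0.013, 0.0865) [280.1 222.5]
-0.002 (-0.018, 0.0345) [279.9 342.9]
-0.002 (0.018, 0.0345) [279.7 262.4]
-0.002 (0.018, 0.0765) [280.  226.7]
-0.002 (0.013, 0.0815) [280.1 232.5]
-0.002 (0.013, 0.0865) [280.1 229.4]
```

View pics/w6z.png

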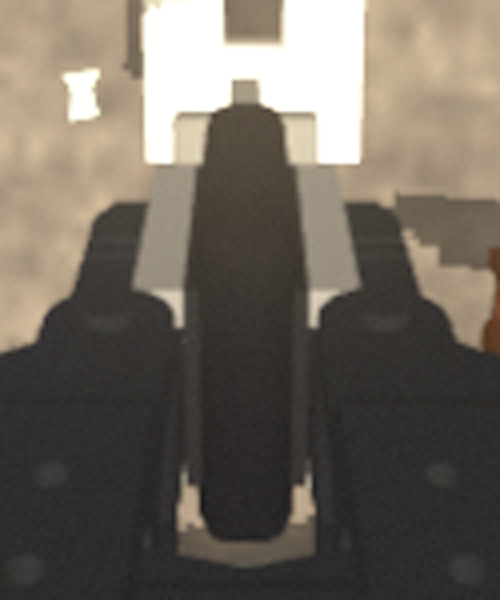

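>>> carry_out(
  increments=[
    [[0,0,-0.05],[0,-0.02,0],0],
    [[0,0,-0.08],[0.002,-0.026,0],0],
    [[0,0,-0.08],[0.002,-0.027,0],0],
    [[0,0,-0.08],[0.002,-0.028,0],0],
    [[0,0,-0.08],[0.002,-0.028,0],0],
    [[0,0,-0.08],[0.002,-0.028,0],0],
    [[0,0,-0.08],[0.002,-0.028,0],0],
    [[0,0,-0.08],[0.002,-0.028,0],0],
    [[0,0,-0.09],[0.002,-0.022,0],0],
    [[0,0,0],[0,0,0],0],
  ],
)

```text
clock: 5.6
tcp_pos: [0.5118, -0.0715, 0.2464]
tcp_rot: [0.002, 0.892, 0.452, -0.001]
contact_force: [-0.0, -0.7, -0.7]
gripper_width: 0.107
```

Run:
```python
from h import *
s,d=snap('wrist','wr7.png'); print(s['tcp_pos'],s['tcp_rot'],s['joint_pos'],s['contact_force'],s['ft_torque'])
s,d=snap('side','s7o.png');im=cv2.imread('pics/s7o.png'); cv2.imwrite('pics/s7.png',cv2.resize(im[110:250,270:390],None,fx=4.2,fy=4.2,interpolation=cv2.INTER_CUBIC))
```

```text
[ 0.51178579 -0.07153536  0.24644597] [ 1.99546714e-03  8.91824190e-01  4.52377176e-01 -7.23495251e-04] [-0.45854296  0.33368244  0.7209826   1.71486191 -0.23168892  1.18011665
 -0.30823319] [-0.02983316 -0.69919276 -0.65886534] [0.01598431 0.03475533 0.01365213]
```

View pics/wr7.png

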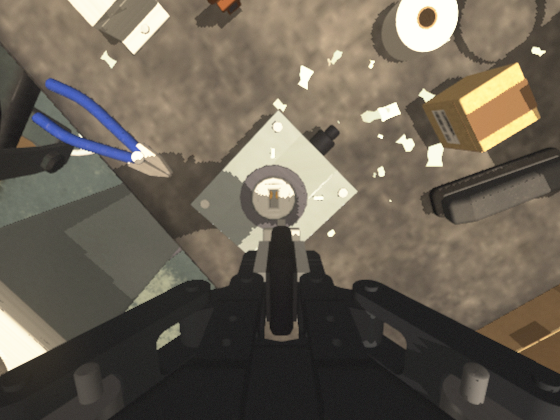

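View pics/s7.png

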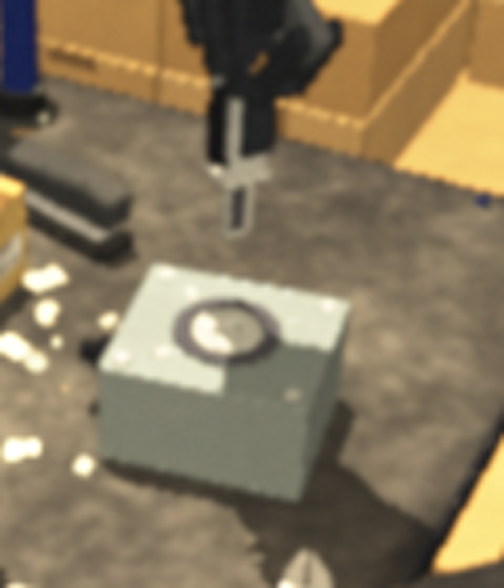

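Run:
```python
from h import *
s,d=snap('wrist','wr8.png');T=Twrist(s,d)
im=d['image'][:,:,::-1].copy()
f=lambda u,v,z:ray(d,T,u,v,z).round(4)
cv2.imwrite('pics/w8z.png',cv2.resize(im[100:260,185:365],None,fx=4.4,fy=3.7 if 0 else 4.4,interpolation=cv2.INTER_CUBIC)[:600])
ds=manip.get_image('side');Ts=ds['T'];im=cv2.resize(ds['image'][110:200,290:370,::-1],None,fx=6.5,fy=6.5,interpolation=cv2.INTER_CUBIC)
from scipy.spatial.transform import Rotation as R
q=s['tcp_rot'];M=R.from_quat([q[1],q[2],q[3],q[0]]).as_matrix()
def pj(x,y,z):
    u=proj(ds,Ts,s['tcp_pos']+M@np.array([x,y,z])); return tuple(((u-[290,110]+.5)*6.5).astype(int))
for P in [(-.013,.010,.0815),(.013,.010,.0815),(-.013,.010,.0865),(.013,.010,.0865),(-.007,.0025,.1225),(.007,.0025,.1225),(-.007,.0025,.0865),(.007,.0025,.0865),(-.013,-.010,.0865),(.013,-.010,.0865)]:
    print(P,pj(*P)); cv2.circle(im,pj(*P),2,(0,0,255),-1)
cv2.imwrite('pics/s8z.png',im)
```

```text
(-0.013, 0.01, 0.0815) (np.int64(252), np.int64(239))
(0.013, 0.01, 0.0815) (np.int64(180), np.int64(259))
(-0.013, 0.01, 0.0865) (np.int64(251), np.int64(253))
(0.013, 0.01, 0.0865) (np.int64(179), np.int64(272))
(-0.007, 0.0025, 0.1225) (np.int64(240), np.int64(362))
(0.007, 0.0025, 0.1225) (np.int64(202), np.int64(373))
(-0.007, 0.0025, 0.0865) (np.int64(246), np.int64(269))
(0.007, 0.0025, 0.0865) (np.int64(207), np.int64(279))
(-0.013, -0.01, 0.0865) (np.int64(282), np.int64(283))
(0.013, -0.01, 0.0865) (np.int64(210), np.int64(303))
```

View pics/w8z.png

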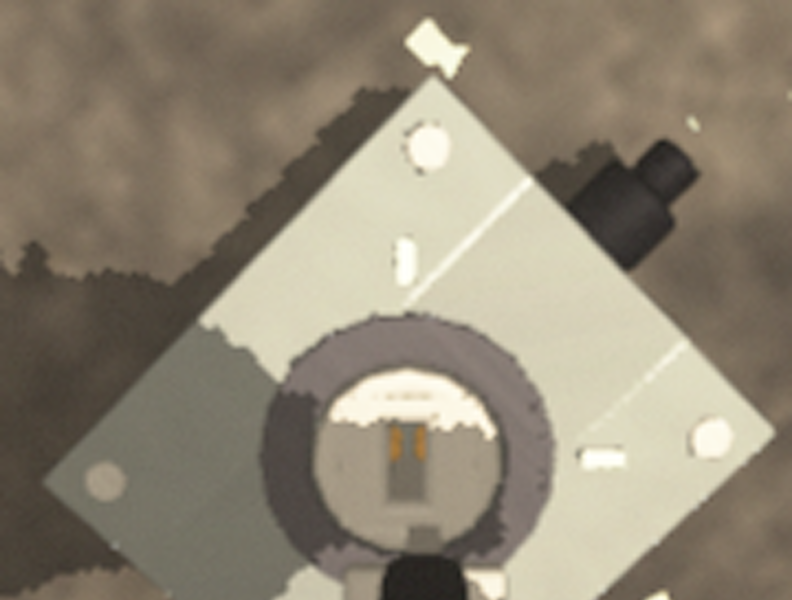

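View pics/s8z.png

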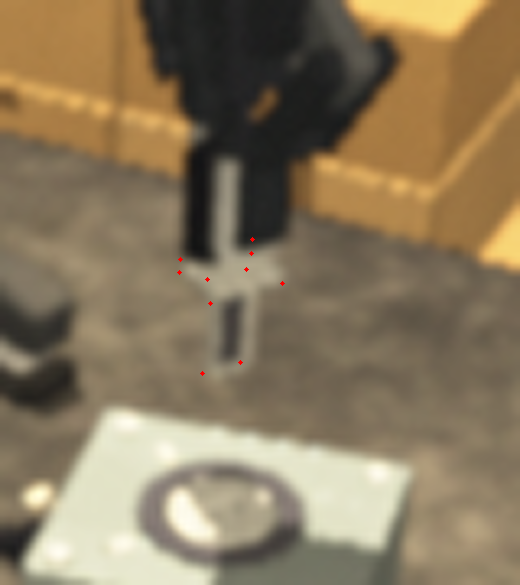

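Run:
```python
from h import *
s=manip.read_state();d=manip.get_image('wrist');T=Twrist(s,d);m=d['mount']
pl=ray(d,T,277.4,204.5,.07);print('plug',pl)
print('slot ends',ray(d,T,185+407/4.4,100+422/4.4,.07),ray(d,T,185+407/4.4,100+503/4.4,.07))
# box edges
for c in [(433,80),(773,433),(45,483)]: print('box',ray(d,T,185+c[0]/4.4,100+c[1]/4.4,.07))
for z in(.1195,.1225): print('tip tool',ray(d,m,281.2,219.6,z))
for z in(.0815,.0865): print('shoulder L/R',z,ray(d,m,220+175/4,228.2,z),ray(d,m,220+316/4,228.2,z))
print('head side',ray(d,m,220+207/4,227,.0765),ray(d,m,220+287/4,227,.0765))
ds=manip.get_image('side');Ts=ds['T']
for n,P in dict(plug=(.5101,-.065,.07),TL=(.5547,-.0085,.07),TR=(.5707,-.103,.07),BR=(.4646,-.1203,.07),BL=(.4489,-.0262,.07)).items(): print(n,((proj(ds,Ts,P)-[290,110]+.5)*6.5).round())
cv2.imwrite('pics/s9.png',cv2.resize(ds['image'][165:235,285:365,::-1],None,fx=8,fy=8,interpolation=cv2.INTER_CUBIC))
for n,P in dict(plug=(.5101,-.065,.07),TL=(.5547,-.0085,.07),TR=(.5707,-.103,.07),BR=(.4646,-.1203,.07),BL=(.4489,-.0262,.07)).items(): print(n,((proj(ds,Ts,P)-[285,165]+.5)*8).round())
```

```text
plug [ 0.51191589 -0.05975137  0.07      ]
slot ends [ 0.51633321 -0.05372457  0.07      ] [ 0.50693312 -0.06685996  0.07      ]
box [ 0.55664561 -0.00539182  0.07      ]
box [ 0.5722925  -0.09615762  0.07      ]
box [ 0.45210369 -0.02292987  0.07      ]
tip tool [0.00669317 0.00046735 0.1195    ]
tip tool [0.0057532  0.00046964 0.1225    ]
shoulder L/R 0.0815 [ 0.01380572 -0.00887081  0.0815    ] [0.01378851 0.00992879 0.0815    ]
shoulder L/R 0.0865 [ 0.01208003 -0.00917592  0.0865    ] [0.01206224 0.01024756 0.0865    ]
head side [ 0.01617985 -0.00443518  0.0765    ] [0.01617045 0.00586598 0.0765    ]
plug [222. 506.]
TL [ 27. 558.]
TR [113. 399.]
BR [411. 458.]
BL [345. 626.]
plug [314. 182.]
TL [ 73. 247.]
TR [179.  51.]
BR [546. 123.]
BL [464. 331.]
```

View pics/s9.png

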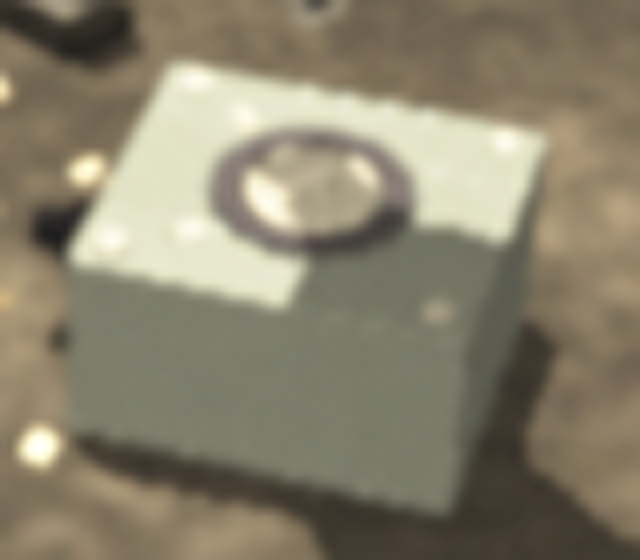

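>>> carry_out(
  increments=[
    [[0,0,0.013],[0,0.006,-0.01],0],
    [[0,0,0],[0,0.006,-0.012],0],
    [[0,0,0],[0,0,-0.012],0],
    [[0,0,0],[0,0,-0.008],0],
    [[0,0,0],[0,0,0],0],
    [[0,0,0],[0,0,0],0],
  ],
)

```text
clock: 6.5
tcp_pos: [0.513, -0.052, 0.2036]
tcp_rot: [0.0, 0.886, 0.465, -0.0]
contact_force: [-0.8, -0.7, -0.6]
gripper_width: 0.108
```

```bash
cat > look.py <<'E'
from h import *
import sys
n=sys.argv[1]
s,d=snap('wrist','w%s.png'%n);T=Twrist(s,d)
print(s['clock'],s['tcp_pos'].round(4),s['tcp_rot'].round(4),s['contact_force'].round(2),s['ft_torque'].round(3),s['gripper_width'])
im=d['image'][:,:,::-1]
cv2.imwrite('pics/w%sz.png'%n,cv2.resize(im[130:280,200:360],None,fx=4,fy=4,interpolation=cv2.INTER_CUBIC))
d=manip.get_image('side')
cv2.imwrite('pics/s%sz.png'%n,cv2.resize(d['image'][130:220,275:375,::-1],None,fx=6.5,fy=6.5,interpolation=cv2.INTER_CUBIC))
E
python3 look.py 10
```

```text
6.5 [ 0.513  -0.052   0.2036] [ 1.000e-04  8.855e-01  4.646e-01 -4.000e-04] [-0.77 -0.7  -0.6 ] [-0.04   0.028  0.015] 0.10809185934138035
```

View pics/w10z.png

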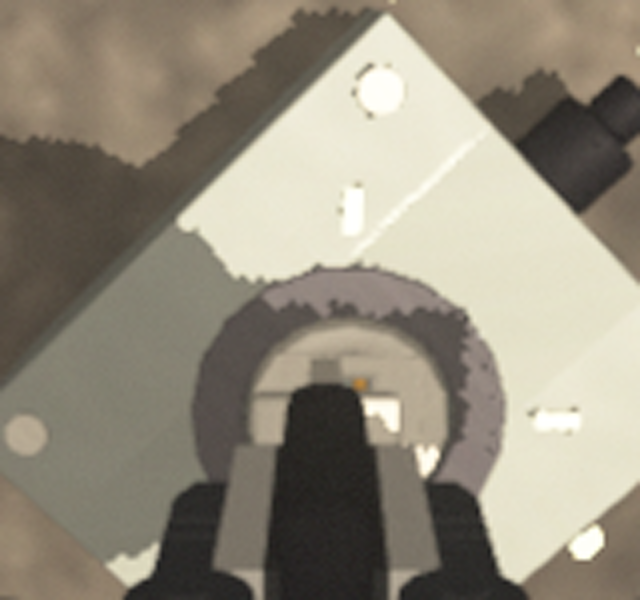

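View pics/s10z.png

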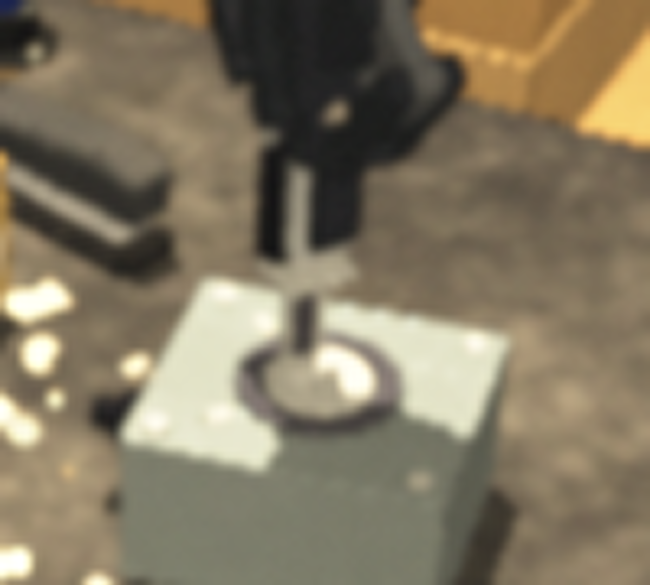

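Run:
```python
from h import *
s=manip.read_state();d=manip.get_image('wrist');T=Twrist(s,d);print(s['tcp_pos'],s['qvel'].round(4),s['clock'])
a=cv2.imread('pics/w10.png').astype(int);b=d['image'][:,:,::-1].astype(int);print(abs(a-b).mean())
L=ray(d,T,200+248/4-.4,130+420/4-.4,.07);R=ray(d,T,200+447/4-.4,130+420/4-.4,.07);t=ray(d,T,200+347/4-.4,130+320/4-.4,.07)
print(L,R,np.linalg.norm(L-R),t)
M=(L+R)/2;k=np.array([np.cos(np.radians(55)),np.sin(np.radians(55)),0]);print('plug',t-k*.0185, M)
for c in [(388,12),]: print(ray(d,T,200+c[0]/4-.4,130+c[1]/4-.4,.07))
tl=ray(d,T,200+388/4-.4,130+12/4-.4,.07); y=np.radians(9.6)
print('plug from TL corner',tl-np.array([np.cos(y)*.055-np.sin(y)*.048,np.sin(y)*.055+np.cos(y)*.048,0]))
print('tip tool',ray(d,d['mount'],200+325/4-.4,130+360/4-.4,.12))
```

```text
[ 0.51347329 -0.05201746  0.20436238] [-0.0019 -0.0049 -0.0006 -0.0045  0.0001  0.001  -0.001 ] 6.6
3.804187925170068
[ 0.49702546 -0.05193815  0.07      ] [ 0.52666452 -0.07246861  0.07      ] 0.036055154522332884 [ 0.52239145 -0.04664302  0.07      ]
plug [ 0.51178028 -0.06179734  0.07      ] [ 0.51184499 -0.06220338  0.07      ]
[ 0.55788777 -0.00684324  0.07      ]
plug from TL corner [ 0.51166288 -0.06334333  0.07      ]
tip tool [0.0065311  0.00023913 0.12      ]
```

>>> carry_out(
  increments=[
    [[0,0,-0.013],[-0.0017,-0.005,0],0],
    [[0,0,0],[0,-0.0047,0],0],
    [[0,0,0],[0,0,0],0],
    [[0,0,0],[0,0,0],0],
    [[0,0,0],[0,0,0],0],
  ],
)

```text
clock: 7.15
tcp_pos: [0.5114, -0.0612, 0.2039]
tcp_rot: [-0.0, 0.888, 0.459, 0.0]
contact_force: [0.1, -0.4, 1.0]
gripper_width: 0.108
```

```bash
python3 look.py 11
```

```text
7.15 [ 0.5114 -0.0612  0.2039] [-0.000e+00  8.884e-01  4.591e-01  1.000e-04] [ 0.14 -0.35  0.97] [-0.003 -0.003  0.025] 0.10759072395016679
```

View pics/w11z.png

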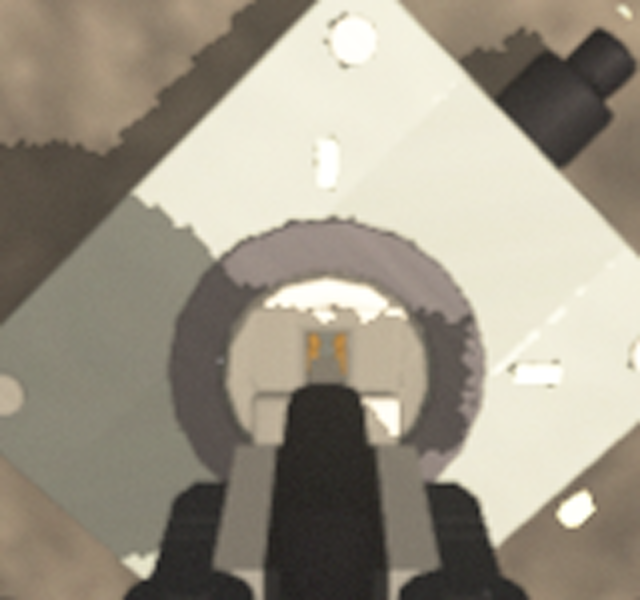

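View pics/s11z.png

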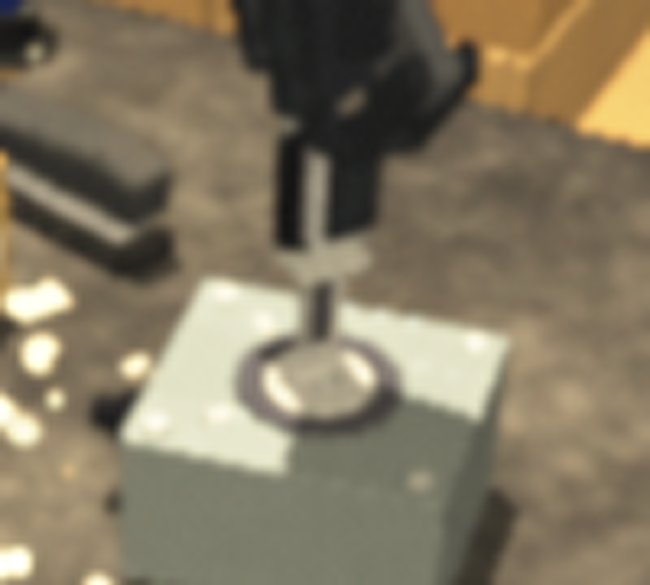

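>>> carry_out(
  increments=[
    [[0,0,0],[0,0,-0.004],0],
    [[0,0,0],[0,0,-0.004],0],
    [[0,0,0],[0,0,-0.003],0],
    [[0,0,0],[0,0,-0.002],0],
    [[0,0,0],[0,0,0],0],
  ],
)

```text
clock: 7.75
tcp_pos: [0.5111, -0.0612, 0.1904]
tcp_rot: [-0.0, 0.888, 0.459, -0.0]
contact_force: [-0.1, -0.1, -0.1]
gripper_width: 0.109
```

```bash
python3 look.py 12
```

```text
7.75 [ 0.5111 -0.0612  0.1904] [-2.000e-04  8.884e-01  4.591e-01 -5.000e-04] [-0.11 -0.12 -0.05] [-0.059  0.021  0.016] 0.10858619572581772
```

View pics/w12z.png

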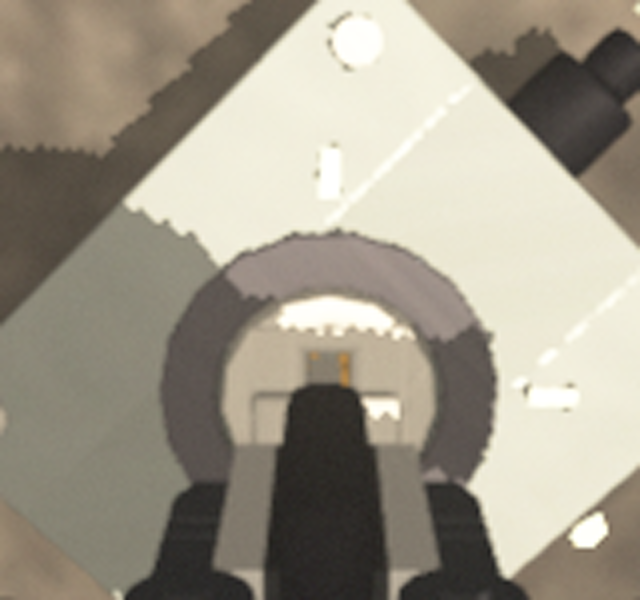

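View pics/s12z.png

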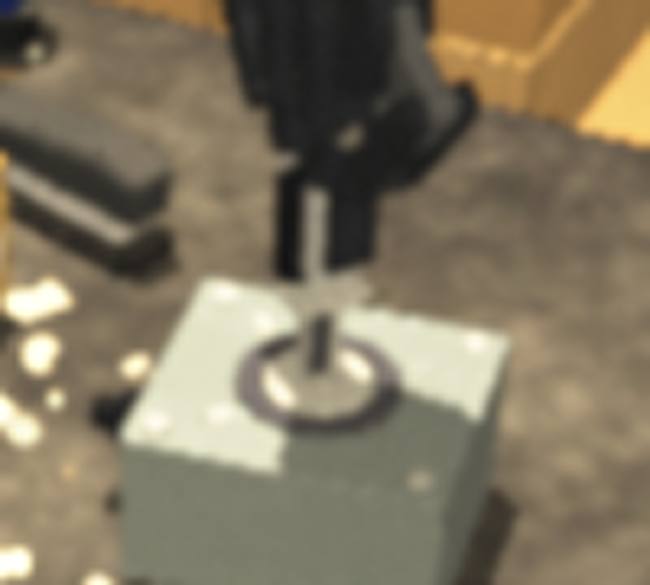

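Run:
```python
from h import *
s=manip.read_state();d=manip.get_image('wrist');m=d['mount'];h=s['tcp_pos'][2]-.07
g=lambda c,r,z:ray(d,m,200+c/4-.4,130+r/4-.4,z)
cv2.imwrite('pics/w13z.png',cv2.resize(d['image'][195:235,255:310,::-1],None,fx=12,fy=12,interpolation=cv2.INTER_CUBIC))
print(s['tcp_pos'],'slot',g(329.5,350,h),'circ top',g(330,297,h)-[.0185,0,0],'LR',g(223,390,h),g(438,390,h),'blade',g(325,360,.12)-[.007,0,0])
```

```text
[ 0.51139503 -0.06131498  0.19083514] slot [0.00801735 0.00098479 0.12083514] circ top [-0.00137661  0.00106653  0.12083514] LR [ 0.00101491 -0.01690278  0.12083514] [0.00098191 0.01921095 0.12083514] blade [-0.00046304  0.00023457  0.12      ]
```

View pics/w13z.png

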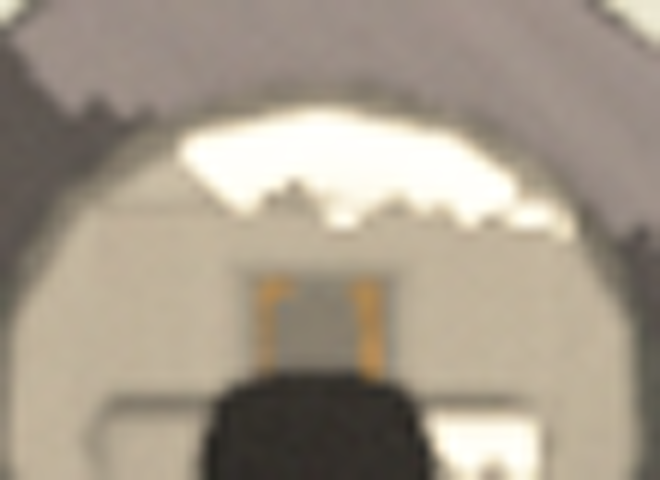

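>>> carry_out(
  increments=[
    [[0,0,0],[0.0004,-0.0003,-0.003],0],
    [[0,0,0],[0,0,-0.003],0],
    [[0,0,0],[0,0,-0.002],0],
    [[0,0,0],[0,0,-0.001],0],
    [[0,0,0],[0,0,0],0],
  ],
)

```text
clock: 8.4
tcp_pos: [0.5115, -0.0616, 0.1816]
tcp_rot: [-0.0, 0.888, 0.459, -0.0]
contact_force: [0.2, -0.2, -0.4]
gripper_width: 0.105
```

```bash
python3 look.py 14
```

```text
8.4 [ 0.5115 -0.0616  0.1816] [-1.000e-04  8.884e-01  4.590e-01 -4.000e-04] [ 0.23 -0.25 -0.42] [-0.086  0.066 -0.014] 0.1050573590983453
```

View pics/s14z.png

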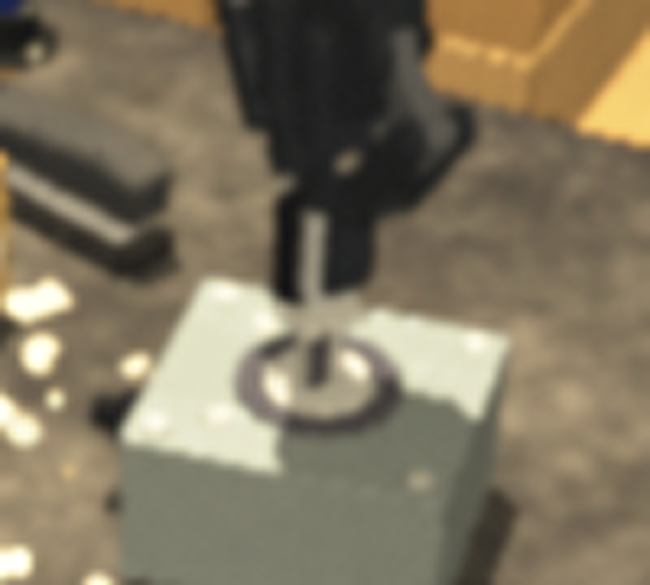

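>>> carry_out(
  increments=[
    [[0,0,0.02],[0,0,-0.002],0],
    [[0,0,-0.04],[0,0,-0.002],0],
    [[0,0,0.04],[0,0,-0.002],0],
    [[0,0,-0.04],[0,0,-0.002],0],
    [[0,0,0.02],[0,0,0],0],
  ],
)

```text
clock: 9.0
tcp_pos: [0.512, -0.062, 0.1739]
tcp_rot: [0.0, 0.888, 0.46, 0.0]
contact_force: [0.2, -0.7, -1.7]
gripper_width: 0.105
```

```bash
python3 look.py 15
```

```text
9.0 [ 0.512  -0.062   0.1739] [5.000e-04 8.881e-01 4.596e-01 2.000e-04] [ 0.17 -0.7  -1.71] [-0.384 -0.091 -0.037] 0.10516148686084006
```

>>> carry_out(
  increments=[
    [[0,0,0.02],[0,0,-0.002],0],
    [[0,0,-0.04],[0,0,-0.002],0],
    [[0,0,0.04],[0,0,-0.002],0],
    [[0,0,-0.04],[0,0,-0.002],0],
    [[0,0,0.02],[0,0,0],0],
  ],
)

```text
clock: 9.6
tcp_pos: [0.512, -0.062, 0.1665]
tcp_rot: [0.0, 0.888, 0.46, 0.0]
contact_force: [-0.8, -1.4, 3.0]
gripper_width: 0.107
```

```bash
python3 look.py 16
```

```text
9.6 [ 0.512  -0.062   0.1665] [3.000e-04 8.882e-01 4.595e-01 3.000e-04] [-0.77 -1.38  3.04] [-0.268  0.264 -0.007] 0.10699586598609971
```

View pics/s16z.png

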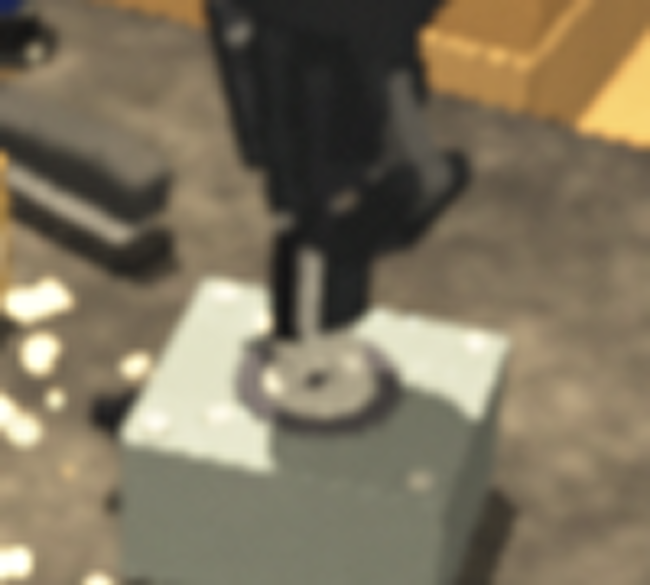

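View pics/w16z.png

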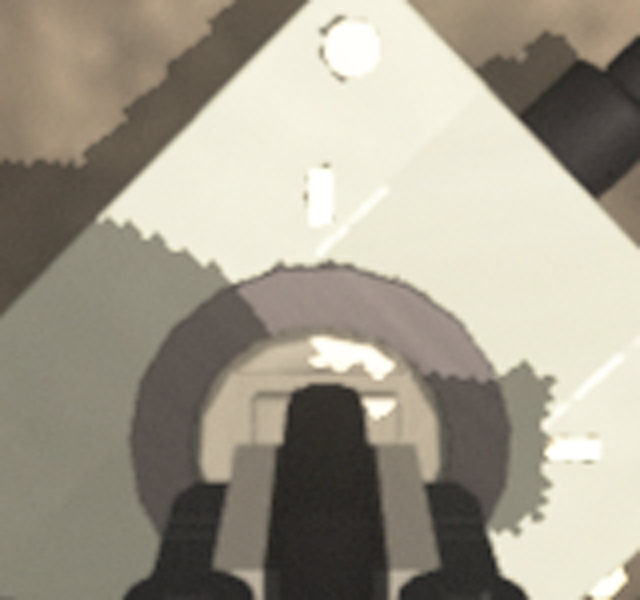

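>>> carry_out(
  increments=[
    [[0,0,0.02],[-0.0004,0.0003,-0.002],0],
    [[0,0,-0.04],[0,0,-0.002],0],
    [[0,0,0.04],[0,0,-0.002],0],
    [[0,0,-0.04],[0,0,-0.002],0],
    [[0,0,0.02],[0,0,-0.001],0],
    [[0,0,0],[0,0,0],0],
  ],
)

```text
clock: 10.3
tcp_pos: [0.5119, -0.0619, 0.1574]
tcp_rot: [0.001, 0.888, 0.459, 0.0]
contact_force: [-1.2, -1.5, 5.3]
gripper_width: 0.109
```

```bash
python3 look.py 17
```

```text
10.3 [ 0.5119 -0.0619  0.1574] [8.000e-04 8.882e-01 4.594e-01 5.000e-04] [-1.22 -1.51  5.31] [-0.505  0.125 -0.002] 0.1087561328887218
```

View pics/s17z.png

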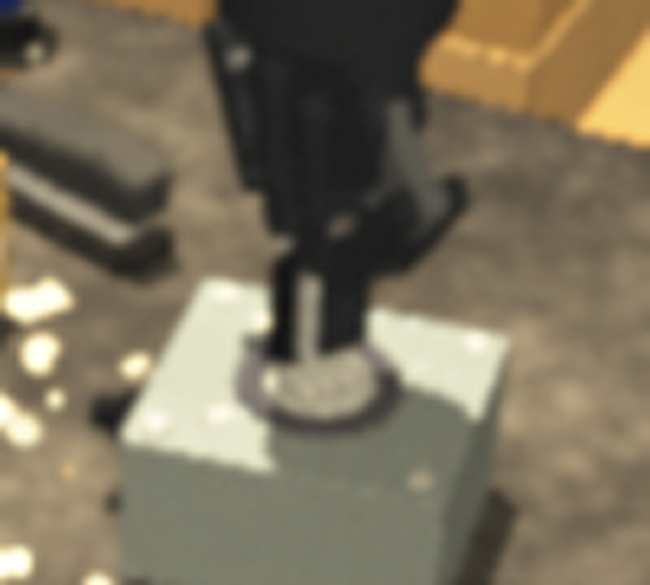

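View pics/w17z.png

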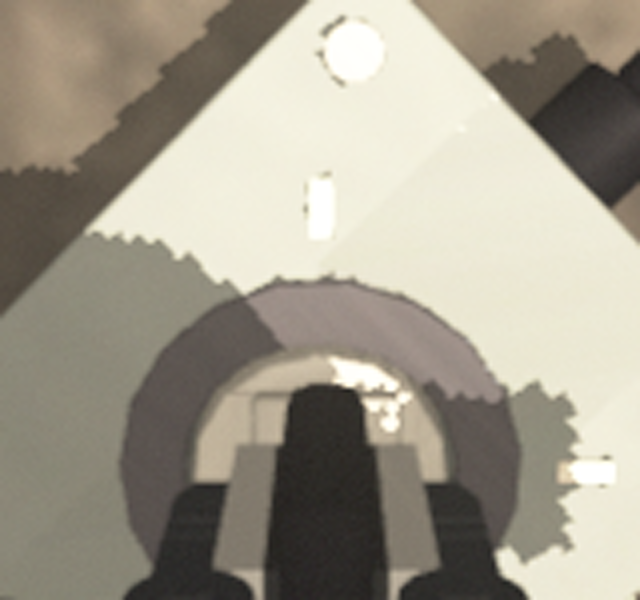

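>>> carry_out(
  increments=[
    [[0,0,0.02],[0,0,-0.001],0],
    [[0,0,-0.04],[0,0,-0.001],0],
    [[0,0,0.02],[0,0,-0.001],0],
    [[0,0,0],[0,0,0],0],
  ],
)

```text
clock: 10.8
tcp_pos: [0.512, -0.0621, 0.1563]
tcp_rot: [0.0, 0.888, 0.459, 0.001]
contact_force: [-4.8, -0.7, 17.1]
gripper_width: 0.109
```

```bash
python3 look.py 18
```

```text
10.8 [ 0.512  -0.0621  0.1563] [2.000e-04 8.883e-01 4.592e-01 8.000e-04] [-4.78 -0.66 17.08] [-0.335  1.109 -0.016] 0.10870123546969328
```

View pics/w18z.png

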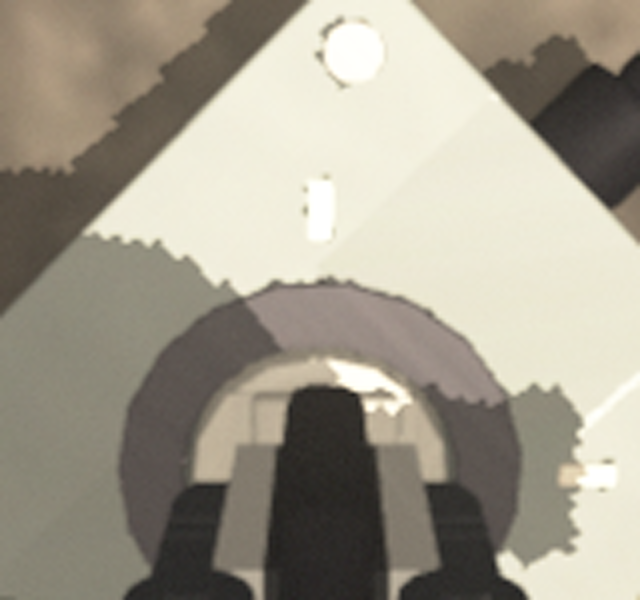

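>>> carry_out(
  increments=[
    [[0,0,0],[-0.0008,0.0006,0],0],
    [[0,0,0],[0,0,0],0],
  ],
)

```text
clock: 11.1
tcp_pos: [0.5118, -0.0619, 0.1563]
tcp_rot: [0.001, 0.888, 0.459, 0.001]
contact_force: [-2.7, -2.1, 16.1]
gripper_width: 0.106
```

```bash
python3 look.py 19
python3 - <<'E'
from h import *
s=manip.read_state();d=manip.get_image('wrist');m=d['mount'];h=s['tcp_pos'][2]-.07
g=lambda c,r,z:ray(d,m,200+c/4-.4,130+r/4-.4,z)
print(s['tcp_pos'],'circ top',g(320,355,h)-[.0185,0,0],'LR',g(189,470,h),g(447,470,h),'shoulder',g(326,392,h-.005)-[.013,0,0])
E
```

```text
11.1 [ 0.5118 -0.0619  0.1563] [0.0012 0.8884 0.459  0.0014] [-2.67 -2.12 16.14] [-0.564  0.851  0.102] 0.10601967690923769
[ 0.51178656 -0.06193245  0.15632093] circ top [-0.00069723 -0.00043343  0.08632093] LR [ 0.00098004 -0.01880856  0.08632093] [0.00094553 0.01731632 0.08632093] shoulder [0.00119539 0.00037904 0.08132093]
```

View pics/w19z.png

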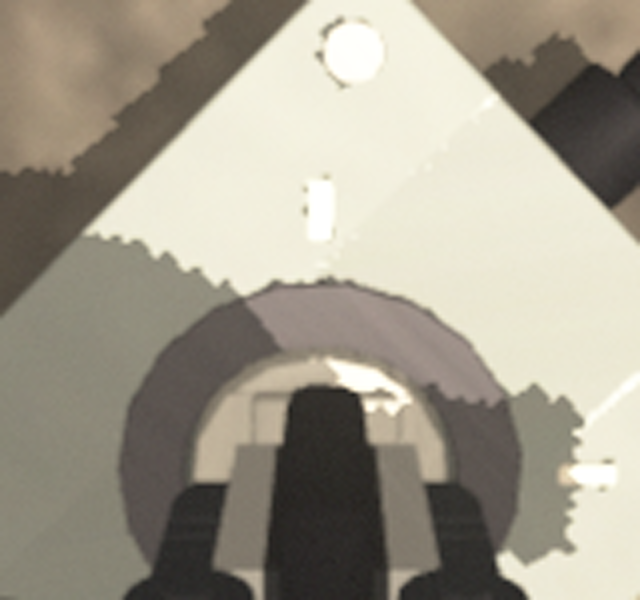

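>>> carry_out(
  increments=[
    [[0,0,-0.1],[0,0,0],0],
    [[0,0,-0.1],[0,0,0],0],
    [[0,0,-0.1],[0,0,0],0],
    [[0,0,-0.1],[0,0,0],0],
    [[0,0,-0.1],[0,0,0],0],
    [[0,0,0],[0,0,0],0],
  ],
)

```text
clock: 11.85
tcp_pos: [0.512, -0.0626, 0.1563]
tcp_rot: [0.002, 0.975, 0.224, 0.002]
contact_force: [-3.2, -3.4, 15.4]
gripper_width: 0.107
```

```bash
python3 look.py 20
```

```text
11.85 [ 0.512  -0.0626  0.1563] [0.0016 0.9746 0.224  0.0016] [-3.24 -3.45 15.37] [-0.753  0.744  0.041] 0.1067321907985806
```

View pics/w20z.png

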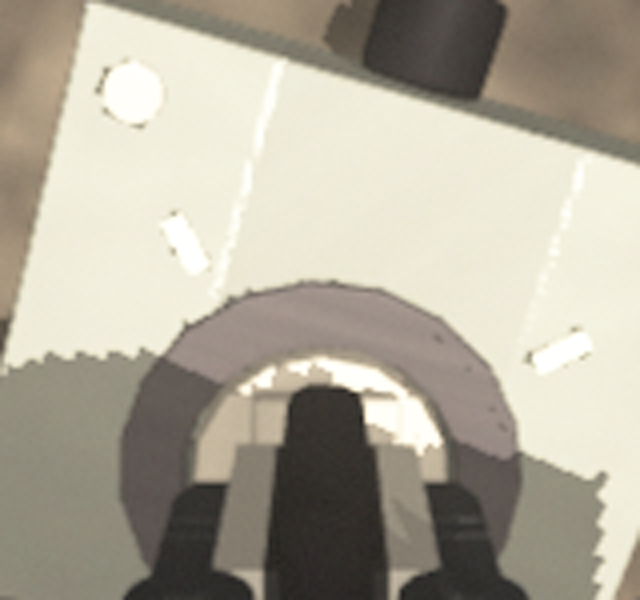

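>>> carry_out(
  increments=[
    [[0,0,-0.12],[0,0.0003,0],0],
    [[0,0,-0.12],[0,0.0002,0],0],
    [[0,0,-0.12],[0,0,0],0],
    [[0,0,-0.12],[0,0,0],0],
    [[0,0,-0.12],[0,0,0],0],
    [[0,0,-0.12],[0,0,0],0],
    [[0,0,0],[0,0,0],0],
  ],
)

```text
clock: 12.65
tcp_pos: [0.5116, -0.0634, 0.1563]
tcp_rot: [0.002, 0.991, -0.134, 0.002]
contact_force: [-3.9, -4.1, 16.7]
gripper_width: 0.11
```

```bash
python3 look.py 21
```

```text
12.65 [ 0.5116 -0.0634  0.1563] [ 0.002   0.991  -0.1341  0.0019] [-3.9  -4.1  16.66] [-1.089  0.902  0.124] 0.10952032454815373
```

View pics/w21z.png

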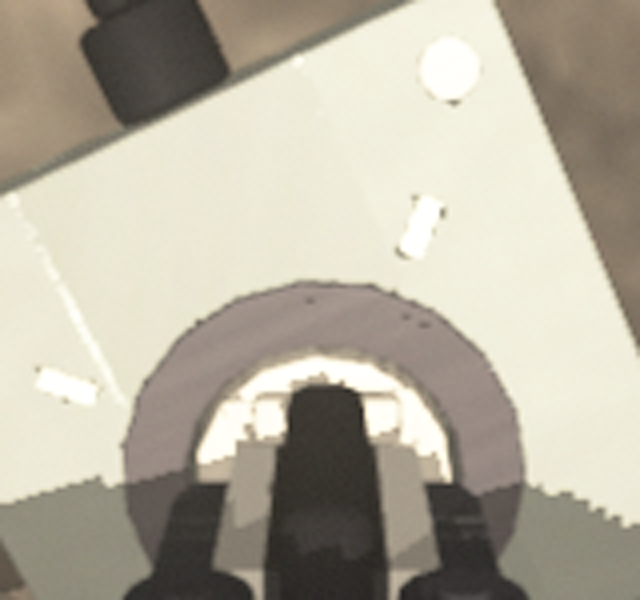

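>>> carry_out(
  increments=[
    [[0,0,-0.1],[-0.0003,-0.0004,0],0],
    [[0,0,-0.1],[0,0,0],0],
    [[0,0,-0.1],[0,0,0],0],
    [[0,0,-0.08],[0,0,0],0],
    [[0,0,-0.04],[0,0,0],0],
    [[0,0,0],[0,0,0],0],
    [[0,0,0],[0,0,0],0],
  ],
)

```text
clock: 13.45
tcp_pos: [0.5113, -0.0635, 0.1563]
tcp_rot: [0.001, 0.942, -0.337, 0.002]
contact_force: [-3.3, -3.6, 15.6]
gripper_width: 0.103
```

```bash
python3 look.py 22; python3 -c "
from h import *
s=manip.read_state();q=s['tcp_rot'];print(np.degrees(2*np.arctan2(q[2],q[1])),s['joint_pos'].round(2))"
```

```text
13.45 [ 0.5113 -0.0635  0.1563] [ 0.0013  0.9416 -0.3367  0.0022] [-3.3  -3.58 15.62] [-0.918  0.918  0.128] 0.10271970087949273
-39.355551547959436 [-0.68  0.58  1.07  1.84 -0.58  1.07 -1.64]
```

View pics/w22z.png

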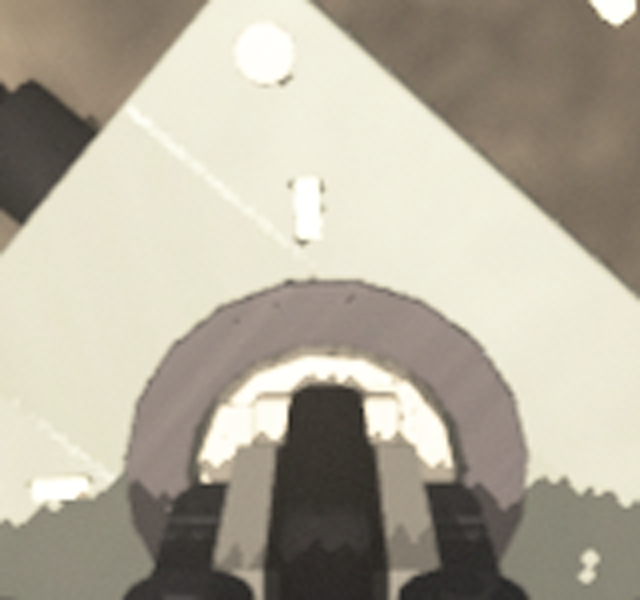

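View pics/s22z.png

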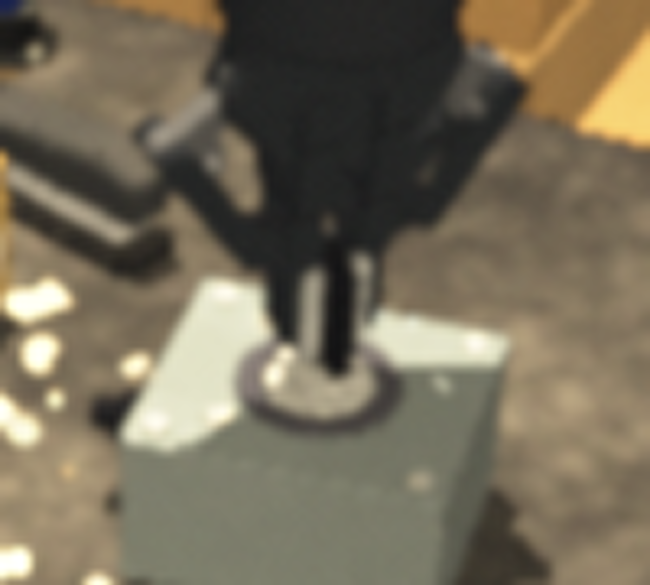

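>>> carry_out(
  increments=[
    [[0,0,-0.05],[0,0,0],0],
    [[0,0,-0.03],[0,0,0],0],
    [[0,0,0],[0,0,0],0],
    [[0,0,0],[0,0,0],0],
  ],
)

```text
clock: 13.95
tcp_pos: [0.5113, -0.0633, 0.1563]
tcp_rot: [0.001, 0.928, -0.374, 0.002]
contact_force: [-3.7, -3.6, 16.1]
gripper_width: 0.107
```

```bash
python3 look.py 23; python3 -c "
from h import *
s=manip.read_state();q=s['tcp_rot'];print(np.degrees(2*np.arctan2(q[2],q[1])),s['ft_torque'],s['clock'])"
```

```text
13.95 [ 0.5113 -0.0633  0.1563] [ 0.0012  0.9276 -0.3737  0.0021] [-3.7  -3.57 16.1 ] [-0.888  0.887  0.279] 0.10737763835895403
-43.88168820913638 [-0.90650673  0.9311869   0.29161696] 14.05
```

Run:
```python
from h import *
s,d=snap('top','top24.png');cv2.imwrite('pics/t24z.png',cv2.resize(d['image'][120:290,150:400,::-1],None,fx=3.1,fy=3.1,interpolation=cv2.INTER_CUBIC))
s,d=snap('side','s24.png')
```

```text
(no output)
```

View pics/w23z.png

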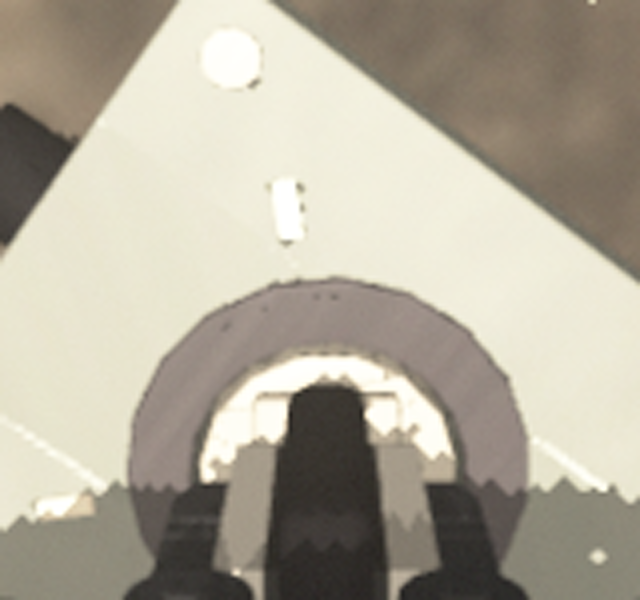

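View pics/s24.png

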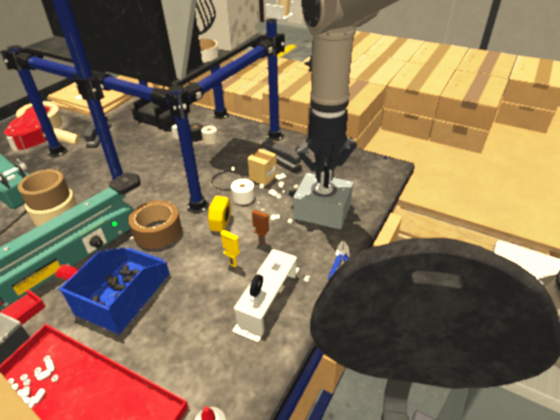

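View pics/t24z.png

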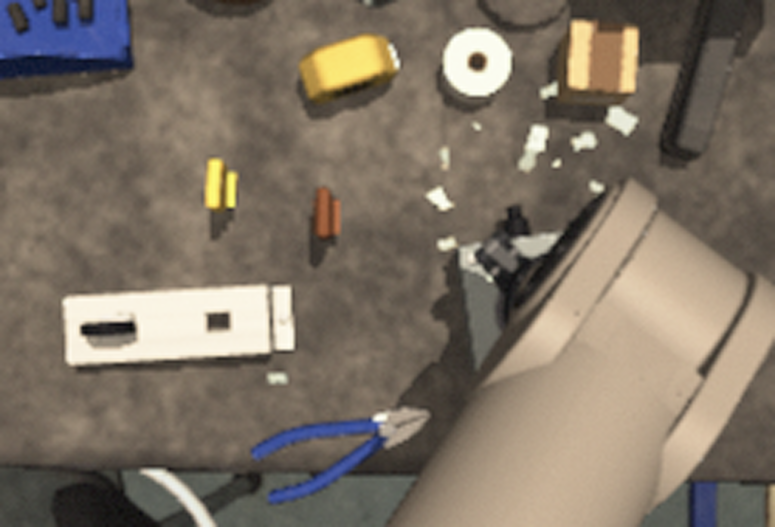

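>>> carry_out(
  increments=[
    [[0,0,-0.02],[0,0,0],0],
    [[0,0,0],[0,0,0],0],
    [[0,0,0],[0,0,0],0],
    [[0,0,0],[0,0,0],0],
    [[0,0,0],[0,0,0],0],
  ],
)

```text
clock: 14.65
tcp_pos: [0.5112, -0.0633, 0.1563]
tcp_rot: [0.001, 0.924, -0.383, 0.002]
contact_force: [-3.8, -3.7, 16.0]
gripper_width: 0.105
```

```bash
python3 -c "
from h import *
s=manip.read_state();q=s['tcp_rot'];print(np.degrees(2*np.arctan2(q[2],q[1])),s['ft_torque'],s['contact_force'],s['tcp_pos'],s['gripper_width'],s['clock'])
print(manip.sign_off())"
```

```text
-45.01707328490119 [-0.84608892  0.90101509  0.33735282] [-3.80267833 -3.73729229 15.95687323] [ 0.51122423 -0.06331313  0.15633371] 0.1051873150204811 14.65
the job is handed in; nothing more can be done
None
```

I lifted the flat key out of the stand and pushed it into the switch slot past both pairs of pins. I then turned it clockwise to the stop and handed the job in at 14.65 s, still gripping and holding it turned.

- **Shoulder down:** the TCP settled at z = 0.1563 m. I expected 0.1565 m from the height at which the key was gripped in the stand. The upward push rose to about 16 N and stayed there.
- **At the stop:** the tool turned about 99.6° (1.74 rad) from the slot's rest direction. The moment rose to 0.34 N m, well above the 0.13 N m of the spring, so it was pressing on the stop. I could not see the plug's angle directly.
- **Grip:** the opening read 0.105 throughout, which matches the 10 mm head. The key did not appear to shift in the hand.
- **Other things:** in the last top and side pictures the round key is still in its pocket, and the other things that can be seen look unmoved.

**Disagreements:** the three cameras placed the plug up to about 5 mm apart. Part of that was one wrist reading taken while the arm was still settling; re-measured, the gap was about 3 mm. I aligned the key by the wrist view instead. A steady side force of about 5 N remained at the end.

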